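Set the throttle valve of the lab air rig: to the stop, then two turns open

TASK

Set the throttle valve on the air rig: take the upright crank grip on its handwheel and crank it clockwise (seen from above) until you feel it come up firmly against its closing stop, without forcing it. Then back it off anticlockwise by exactly two full turns and finish there still holding the grip between the fingers, at rest; do not let go at the end. Leave the lever tap and everything else on the bench as it is.

Things in the scene. Friction and masses are not known exactly. Their poses are not given: they have to be found in the camera images.
- rig: Air rig fixed to the bench: aluminium base plate 130 x 360 x 12 mm, brass valve block in its middle under a dark spoked handwheel, steel pipe along the plate, dial gauge at one end, small lever tap at the other. Origin on the bench under the wheel's vertical axis; x across the plate, y along it (tap at +y, gauge at -y), z up. It stands anywhere ahead of the robot, turned either way.
- wheel_axis (a point): Point on the vertical axis of the handwheel, level with the middle of the crank grip, 155 mm above the bench. The wheel is dark metal, 122 mm over its rim; rim bar 12 mm thick, its top 123 mm above the bench. Turning takes about 2 N at the grip; it stays where it is left. More than about 25 N against its closing stop would damage the seat; 6 to 12 N is firmly closed.
- wheel (a joint): Turn of the handwheel on the valve stem, rad: 0 at its closing stop (grip on the rig's -x side), growing anticlockwise seen from above (opening, 6.28 a turn); clockwise closes. It starts 0.4 to 1.2 turns open and opens to 21. It does not go below 0; the stem then winds up instead.
- stem (a joint): Wind-up of the valve stem under the wheel, rad: 0 unloaded, negative when pushed clockwise, 9 N m per rad, so the closed valve feels slightly springy: about 3 N more at the grip for each mm it is pushed on past the stop (5 N at the grip is -0.03, 10 N is -0.06, 25 N is -0.15). While the wheel turns freely it is within about 0.02 of 0.
- grip: The upright black crank grip on the wheel's rim: a round sleeve 22 mm in diameter and 55 mm tall, from 125 to 180 mm above the bench, 55 mm from the wheel's axis, spinning freely on its pin, so a gripper can hold it from above and keep its heading all the way round. Origin at the centre of its underside, z up.
- grip_center (a point): Middle of the crank grip, 155 mm above the bench, on the sleeve's own axis.
- tap_tip (a point): Outer end of the small flat steel lever of the tap on the rig, 70 mm above the bench; a bystander, to be left as it is.
- screwdriver: Bystander, to be left alone: a hand screwdriver lying on the bench near the rig. Origin at its underside.
- spanner: Bystander, to be left alone: a steel open-ended spanner lying near the rig. Origin at its underside.
- spool: Bystander, to be left alone: a 64 mm wide, 42 mm high copper wire spool standing near the rig. Origin at its underside.
- module: Bystander, to be left alone: a grey electronics box, 60 x 85 x 30 mm, near the rig. Origin at its underside.
- tape: Bystander, to be left alone: a roll of clear tape, 90 mm wide, 24 mm high. Origin at its underside.
- mug: Bystander, to be left alone: a mug with a handle, 80 mm wide, 90 mm high. Origin at its underside.
- tray: Bystander, to be left alone: a black two-compartment parts tray, 120 x 170 x 40 mm. Origin at its underside.

How it is judged:
By the outcome, as a careful person would: the job done as asked, in the order asked, and still so for the second after the job is handed in, while the arm keeps its last pose, push and grip.
It also fails if it takes over 69 s, if anything falls off the work surface, if the arm or the gripper's body presses on something with over 40 N, if the wrist force passes 120 N, or if a joint passes its speed limit or range.

ROBOT

A 7-joint arm with a two-finger parallel gripper is mounted at the origin on the work surface. World frame = base frame: x ahead of the robot, y to its left, z up, the work surface at z = 0. Lengths are in m, angles in degrees, forces in N, time in s.
With the tool pointing down it reaches from about 0.425 to 0.875 m from the base axis. Payload 4.7 kg.
Tool frame: the origin (TCP) lies at the very end of the fingers, on their centre line; the grasp point (between the pads) lies env.grip_point_offset behind it (env.grip_point_offset is the distance from the TCP to the grasp point, in m); z points along the fingers, y is the direction in which the jaws open and shut (so a half turn about z gives the same grasp; the last joint's range is limited). The gripper opens to 87 mm and grips with 3 to 60 N. Pads are 19 mm wide; open, the fingers measure 117 mm over their backs; the gripper's body (75 mm by 190 mm) begins 51 mm behind the grasp point.
Start: joints at [-75.567, 18.392, -4.016, 83.108, 1.295, 78.541, -3.26], TCP at [0.153, 0.632, 0.223] pointing down, gripper open.
Joint ranges: [-163.93, 163.93], [-17.29, 119.83], [-79.2, 71.16], [3.27, 140.29], [-89.18, 269.18], [5.43, 117.66], [-154.24, 154.24]. Speed limits (degrees/s): [147.25, 147.25, 180, 180, 180, 180, 180].

INTERFACE

Orientations are given as [roll, pitch, yaw] about the fixed x, y, z axes, in that order (R = Rz(yaw) Ry(pitch) Rx(roll)).
In Python, from cell import env gives the robot as it stands.
- The arm moves only by the tool send_rows, never from a script. Its argument "plan" is a list of rows, each a list of 7 numbers: the finger opening in mm, from 0 to 87, then the shift along the tool's x, y, z in mm, then the turn, a rotation vector about the tool's x, y, z in rad. A call has 1 to 12 rows; each row shifts and turns the commanded pose from where the row before left it, along the tool's axes as they then stand; what a row does not reach is not made up. A row lasts 1/10 s, in which the tool goes at most 50 mm and 8.59 degrees, less where a joint would pass 70% of its speed; a pose out of reach is approached as far as the arm can. A call is refused whole if a number of a shift passes 50 or a number of a turn 0.15, either way. A call with a gripper value outside its range is refused whole. The fingers move at their own pace and stop on an object; "grip_force" is the grip in N (left out, the last holds). Time passes only in rows, so rows that do not move let the fingers close. It gives the time, the measured TCP pose, the force and the opening at its end, in the units of the state.
- env.get_obs(): the state, without advancing time (a new reading comes with each control period).
- env.read_camera(name): name is "scene" or "side" or "wrist"; returns the picture (400x640x3 uint8, red, green, blue); there is no depth.
- env.get_calibration(name): a dict with "fx", "fy", "cx", "cy" (pixels), "extrinsics" (4x4, takes a point from camera to world coordinates). Camera axes: x right, y down, z forward; pixel columns grow to the right and rows downward; lengths in m; the calibration is good to about 2 mm. A picture is of the moment at which its call begins: read the wrist's pose just before it. get_calibration takes no time and is no camera call; for the wrist camera it gives the pose at the moment of the call.
- env.sign_off(): hands the job in, once; it reports no verdict.
Trained networks look in the newest picture that a camera, given by its name, has taken for a name from the list of things; names that differ only in an ending like _2 or _b are one class to them, and where a whole thing is asked for, a point or a joint stands for the part that bears it (a point fixed in the world has none). Each returns a list of dicts, best first, with "confidence" (0 to 1); they miss things now and then, are a little off and sometimes report something else, mostly with a low value. They report only what shows in the picture. A call takes as long as a camera call.
- env.regions_of(camera, query): "region" (400x640 bool, what is visible of it) and "rect" ([left, top, right, bottom] in pixels, round what is visible of it).
The state is a dict: "time_s": time; "qpos": joint angles; "joint_velocities": joint speeds; "effort": joint torques, N m; "tool_pos": TCP position; "tool_rot": TCP orientation; "force": force on the tool from outside, world axes, zero at the start; "wrist_torque": the same for the moment, N m; "grip_width": finger opening in m.
Only numpy, scipy, OpenCV 4.12 (cv2) and the standard library are available. Lean on these libraries where they do the work, as an engineer would, in place of code of your own. Each camera call takes 0.05 s, during which the arm holds its last target. There are 200 camera calls.

## Working session

There is one attempt and no reset: what is moved stays moved. The work goes in short steps, Python scripts to look and compute and a tool call to move; the robot and the scene stay as the last step left them, time stands still between calls to the robot, and variables do not carry over. Pictures are saved under pics/ and viewed, about 8 in all and at most 12, crops included, and the job is handed in when it is done.

Besides the shell and the picture viewer there is one more tool, called after "Emit:" as name([rows], argument=value, ...), one row to a line, values as JSON. send_rows: Moves the arm, as the interface text tells. Its arguments: {"type":"object","properties":{"plan":{"type":"array"},"grip_force":{"type":"number"}},"required":["plan"]}

```bash
mkdir -p pics; cat > h.py <<'E'
import numpy as np, cv2
from cell import env
def snap(cam,name):
    im=env.read_camera(cam); cv2.imwrite(f'pics/{name}.png',cv2.cvtColor(im,cv2.COLOR_RGB2BGR)); return im
def ray(cam,u,v,z,K=None):
    K=K or env.get_calibration(cam); E=np.array(K['extrinsics'])
    d=E[:3,:3]@np.array([(u-K['cx'])/K['fx'],(v-K['cy'])/K['fy'],1]); o=E[:3,3]
    return o+d*(z-o[2])/d[2]
def proj(cam,p):
    K=env.get_calibration(cam);E=np.linalg.inv(np.array(K['extrinsics'])); c=E[:3,:3]@p+E[:3,3]
    return K['fx']*c[0]/c[2]+K['cx'],K['fy']*c[1]/c[2]+K['cy']
E
python3 - <<'E'
from h import *
o=env.get_obs(); print(o['tool_pos'],o['tool_rot'],o['force'],o['grip_width'],env.grip_point_offset,o['time_s'])
for c in ['scene','side']:
    snap(c,c+'0')
    for q,z in [('grip',.155),('wheel',.117),('rig',.03),('tap_tip',.07)]:
        for r in env.regions_of(c,q)[:2]:
            v,u=np.nonzero(r['region']); print(c,q,round(r['confidence'],2),r['rect'],u.mean(),v.mean(),ray(c,u.mean(),v.mean(),z).round(3))
a=cv2.imread('pics/scene0.png');b=cv2.imread('pics/side0.png')
cv2.imwrite('pics/both.png',cv2.resize(np.vstack([a,b]),(480,600)))
E
```

```text
[0.1530275  0.63114675 0.22144741] [-1.79888563e+02  5.51392238e-03  1.66374896e+02] [-0.11213148  0.00736986  0.57451725] 0.08720009201825922 0.0187 0.0
scene grip 0.63 [264.6, 198.4, 274.5, 215.8] 267.77564102564105 208.37820512820514 [ 0.535 -0.125  0.155]
scene grip 0.35 [310.2, 206.6, 348.1, 237.0] 328.68548387096774 222.66532258064515 [0.607 0.02  0.155]
scene wheel 0.55 [246.8, 197.7, 296.1, 253.7] 272.0389140271493 230.66425339366515 [ 0.579 -0.122  0.117]
scene wheel 0.55 [291.8, 290.5, 322.4, 317.0] 308.33486943164365 304.1720430107527 [ 0.799 -0.062  0.117]
scene rig 0.93 [206.5, 200.5, 346.0, 293.1] 276.1969576929171 254.81239106322295 [ 0.595 -0.119  0.03 ]
scene rig 0.74 [188.3, 283.7, 252.3, 298.6] 224.24008810572687 288.50660792951544 [ 0.674 -0.26   0.03 ]
scene tap_tip 0.54 [298.6, 228.8, 310.4, 255.5] 306.3961038961039 242.3961038961039 [ 0.597 -0.037  0.07 ]
side grip 0.71 [327.3, 145.1, 336.9, 168.5] 329.89385474860336 155.1731843575419 [ 0.535 -0.122  0.155]
side wheel 0.86 [284.5, 145.0, 335.6, 180.4] 312.14814814814815 165.22800925925927 [ 0.582 -0.125  0.117]
side rig 0.83 [256.5, 145.2, 355.6, 249.4] 306.73314203730274 196.89690510350482 [ 0.595 -0.095  0.03 ]
side rig 0.23 [323.3, 145.2, 334.5, 165.5] 329.7732558139535 154.9825581395349 [ 0.542 -0.285  0.03 ]
side tap_tip 0.71 [282.9, 145.9, 335.3, 181.6] 312.4551122194514 164.85162094763092 [ 0.586 -0.185  0.07 ]
side tap_tip 0.49 [265.5, 352.9, 311.4, 400.0] 287.28886554621846 377.4873949579832 [0.583 0.423 0.07 ]
```

View pics/scene0.png

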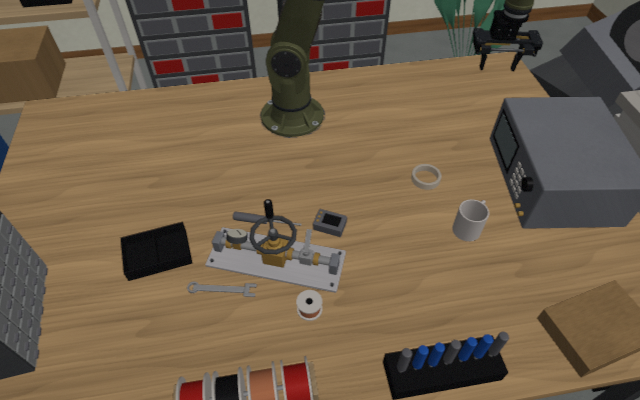

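View pics/side0.png

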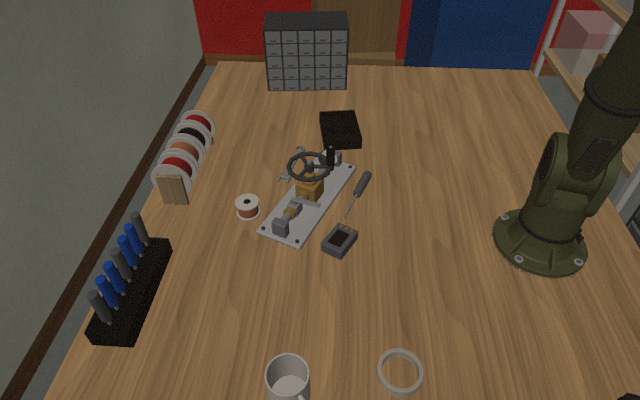

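Scene: the grip stands at about (268,209) and the wheel centre at about (273,235). The gauge is at (237,236), to the left, and the tap at (306,250), to the right, so rig +y is close to world +y. In the side picture the grip is at (330,157). I'll get the rig's heading and check the travel path past the instrument.

```bash
python3 - <<'E'
from h import *
for n,u,v,z in [('front',208,262,.012),('front',334,287,.012),('back',346,263,.012),('inst',497,183,0),('inst',520,222,0),('insttop',500,100,.15),('insttop',535,170,.15)]:
    print(n,ray('scene',u,v,z).round(3))
im=env.read_camera('scene');r=env.regions_of('scene','rig')[0]['region'].astype(np.uint8)
from scipy.spatial.transform import Rotation as R
o=env.get_obs();M=R.from_euler('xyz',o['tool_rot'],degrees=True).as_matrix();p=np.array(o['tool_pos'])
for t in [(.40,.25,.28),(.56,-.12,.28)]:
    d=M.T@(np.array(t)-p);print((d*1000).round(1));p=np.array(t)
print(M.round(3)); E=np.array(env.get_calibration('wrist')['extrinsics']); print((M.T@(E[:3,3]-o['tool_pos'])).round(3),(M.T@E[:3,:3]).round(2))
E
```

```text
front [ 0.575 -0.302  0.012]
front [0.708 0.017 0.012]
back [0.641 0.062 0.012]
inst [0.427 0.587 0.   ]
inst [0.582 0.591 0.   ]
insttop [0.216 0.641 0.15 ]
insttop [0.52  0.611 0.15 ]
[-329.8 -312.8  -57.4]
[-242.6 -321.9   -0. ]
[[-0.972  0.236  0.   ]
 [ 0.236  0.972  0.   ]
 [-0.     0.    -1.   ]]
[ 0.069 -0.    -0.162] [[ 0.   -0.97 -0.25]
 [ 1.    0.    0.  ]
 [-0.   -0.25  0.97]]
```

Emit:
send_rows([
  [87, -10, -10, -10, 0, 0, 0],
  [87, -28, -27, -10, 0, 0, 0],
  [87, -33, -31, -10, 0, 0, 0],
  [87, -33, -31, -10, 0, 0, 0],
  [87, -33, -31, -10, 0, 0, 0],
  [87, -33, -31, -8, 0, 0, 0],
  [87, -33, -31, 0, 0, 0, 0],
  [87, -33, -31, 0, 0, 0, 0],
  [87, -33, -31, 0, 0, 0, 0],
  [87, -33, -31, 0, 0, 0, 0],
  [87, -28, -28, 0, 0, 0, 0],
])

```text
time_s: 1.7
tool_pos: [0.4014, 0.2465, 0.2817]
tool_rot: [179.9, 0.0, 166.2]
force: [0.2, 1.4, 0.5]
grip_width: 0.0868
```

Emit:
send_rows([
  [87, -24, -32, 0, 0, 0, 0],
  [87, -24, -32, 0, 0, 0, 0],
  [87, -24, -32, 0, 0, 0, 0],
  [87, -24, -32, 0, 0, 0, 0],
  [87, -24, -32, 0, 0, 0, 0],
  [87, -24, -32, 0, 0, 0, 0],
  [87, -24, -32, 0, 0, 0, 0],
  [87, -24, -32, 0, 0, 0, 0],
  [87, -24, -32, 0, 0, 0, 0],
  [87, -15, -20, 0, 0, 0, 0],
  [87, -8, -10, 0, 0, 0, 0],
  [87, 0, 0, 0, 0, 0, 0],
])

```text
time_s: 2.9
tool_pos: [0.557, -0.1189, 0.2812]
tool_rot: [-180.0, 0.0, 166.1]
force: [-0.4, -0.8, 0.6]
grip_width: 0.0867
```

```bash
cat > look.py <<'E'
import sys
from h import *
o=env.get_obs(); print(o['time_s'],np.round(o['tool_pos'],4),np.round(o['tool_rot'],2),np.round(o['qpos'],1),np.round(o['force'],2))
im=snap('wrist',sys.argv[1])
K=env.get_calibration('wrist')
for q,z in [('grip',.155),('wheel',.117),('tap_tip',.07)]:
    for r in env.regions_of('wrist',q)[:2]:
        v,u=np.nonzero(r['region']); print(q,round(r['confidence'],2),np.round(r['rect']),ray('wrist',u.mean(),v.mean(),z,K).round(4))
E
python3 look.py w1
```

```text
2.9 [ 0.557  -0.1189  0.2812] [-1.7997e+02  4.0000e-02  1.6609e+02] [-28.6   8.2  42.5  91.1  -5.5  82.8  90.4] [-0.43 -0.77  0.57]
grip 0.93 [291. 154. 320. 188.] [ 0.5374 -0.1242  0.155 ]
wheel 0.62 [262. 152. 387. 260.] [ 0.5802 -0.119   0.117 ]
tap_tip 0.57 [389. 155. 411. 226.] [ 0.5934 -0.0341  0.07  ]
```

View pics/w1.png

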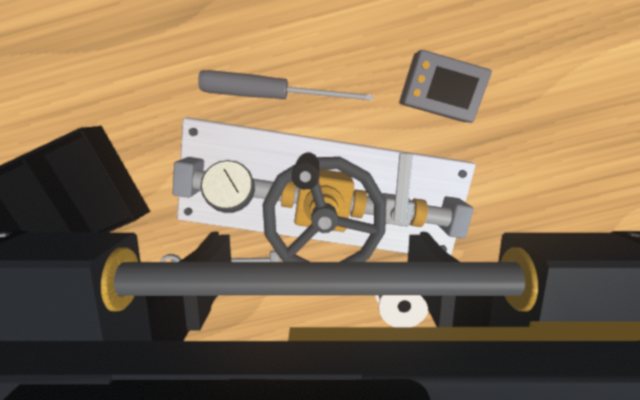

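Wrist view: grip top at about (305,165), wheel hub at (325,221), rim from 264 to 385 in u. The plate's near corners are at (184,119) and (475,163). The view is clear of obstructions.

```bash
python3 - <<'E'
from h import *
f=lambda u,v,z:ray('wrist',u,v,z)
a=f(184,119,.012);b=f(475,163,.012); print('plate',a.round(4),b.round(4),np.linalg.norm(a-b))
ry=np.degrees(np.arctan2(*(b-a)[1::-1])); y=(b-a)/np.linalg.norm(b-a); x=np.array([y[1],-y[0],0])
print('rig y dir deg',ry,'axis from plate',((a+b)/2+.065*x).round(4))
print('hub',[f(325,221,z).round(4) for z in(.115,.125,.135)])
print('griptop',f(305,164,.18).round(4))
r=env.regions_of('wrist','grip')[0]['region']; v,u=np.nonzero(r); print(u.min(),u.max(),v.min(),v.max())
print('rim l/r',f(264,213,.117),f(385,213,.117))
E
```

```text
plate [ 0.4661 -0.2569  0.012 ] [0.5991 0.0721 0.012 ] 0.35491137224596575
rig y dir deg 67.98789972266923 axis from plate [ 0.5929 -0.1168  0.012 ]
hub [array([ 0.5956, -0.1176,  0.115 ]), array([ 0.5924, -0.117 ,  0.125 ]), array([ 0.5892, -0.1164,  0.135 ])]
griptop [ 0.5276 -0.1181  0.18  ]
291 318 154 189
rim l/r [ 0.57351981 -0.17247051  0.117     ] [ 0.60063899 -0.0594996   0.117     ]
```

Emit:
send_rows([
  [55, 9, -4, 0, 0, 0, 0],
  [55, 9, -4, 0, 0, 0, 0],
  [55, 0, 0, 15, 0, 0, 0],
  [55, 0, 0, 25, 0, 0, 0],
  [55, 0, 0, 20, 0, 0, 0],
  [55, 0, 0, 10, 0, 0, 0],
  [55, 0, 0, 5, 0, 0, 0],
  [55, 0, 0, 0, 0, 0, 0],
])

```text
time_s: 3.95
tool_pos: [0.5379, -0.119, 0.2051]
tool_rot: [-180.0, -0.0, 166.4]
force: [-0.1, 0.0, -0.2]
grip_width: 0.0553
```

```bash
python3 look.py w2
```

```text
3.95 [ 0.5379 -0.119   0.2051] [-1.7999e+02 -4.0000e-02  1.6638e+02] [-28.8   7.8  42.3 100.1  -5.4  74.2  91.1] [-0.13  0.03 -0.15]
grip 0.88 [290. 195. 328. 251.] [ 0.539  -0.1262  0.155 ]
grip 0.15 [418.  60. 534. 149.] [ 0.4902 -0.0148  0.155 ]
wheel 0.85 [258. 190. 396. 328.] [ 0.5725 -0.1278  0.117 ]
tap_tip 0.6 [413. 188. 443. 265.] [ 0.5909 -0.0348  0.07  ]
```

View pics/w2.png

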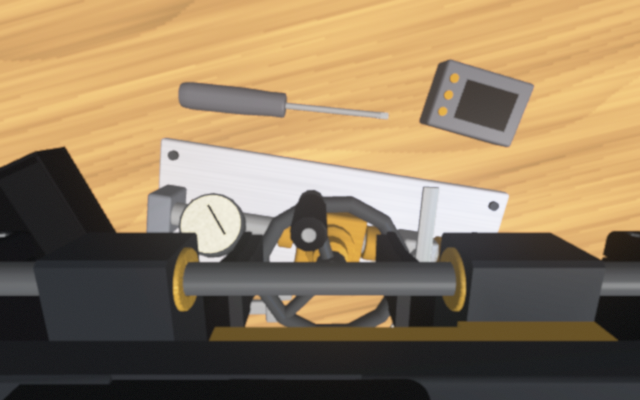

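The grip top is at (310,235) with the fingers centred on about 320, so the grip sits about 4 mm towards tool −y. I'll shift, go down and close.

Emit:
send_rows([
  [55, -1, -5, 0, 0, 0, 0],
  [55, 0, 0, 15, 0, 0, 0],
  [55, 0, 0, 20, 0, 0, 0],
  [55, 0, 0, 15, 0, 0, 0],
  [55, 0, 0, 10, 0, 0, 0],
  [55, 0, 0, 6, 0, 0, 0],
  [35, 0, 0, 0, 0, 0, 0],
  [26, 0, 0, 0, 0, 0, 0],
  [26, 0, 0, 0, 0, 0, 0],
], grip_force=10)

```text
time_s: 5.05
tool_pos: [0.5385, -0.1243, 0.1403]
tool_rot: [180.0, 0.1, 166.4]
force: [-0.8, -0.4, 0.7]
grip_width: 0.0385
```

Emit:
send_rows([
  [15, 0, 0, 0, 0, 0, 0],
  [15, 0, 0, 0, 0, 0, 0],
  [15, 0, 0, 0, 0, 0, 0],
  [15, 0, 0, 0, 0, 0, 0],
  [15, 0, 0, 0, 0, 0, 0],
], grip_force=30)

```text
time_s: 5.55
tool_pos: [0.5381, -0.1246, 0.1399]
tool_rot: [-180.0, 0.0, 166.4]
force: [-0.6, -1.1, 1.9]
grip_width: 0.0212
```

```bash
python3 look.py w3; cat > arc.py <<'E'
# rows (tool mm) along the grip circle: arc.py cx cy r_mm phi0 phi1 step(deg); starts from the commanded pose
import sys
from h import *
cx,cy,r,p0,p1,st=map(float,sys.argv[1:7]); o=env.get_obs(); w=np.radians(o['tool_rot'][2])
ph=np.radians(np.linspace(p0,p1,int(round(abs(p1-p0)/st))+1)); P=r*np.c_[np.cos(ph),np.sin(ph)]
M=np.array([[np.cos(w),np.sin(w)],[np.sin(w),-np.cos(w)]])
T=np.round(P@M.T,1); D=np.diff(T,axis=0).round(1)
t=np.array(o['tool_pos'][:2])-[cx,cy]; print('now r',np.hypot(*t)*1e3,'phi',np.degrees(np.arctan2(t[1],t[0]))%360,'end xy',(P[-1]/1e3+[cx,cy]).round(4))
for i in range(0,len(D),12): print([[15,*d.tolist(),0,0,0,0] for d in D[i:i+12]])
E
python3 arc.py .5925 -.117 55 187 127 10
```

```text
5.55 [ 0.5381 -0.1246  0.1399] [-1.7999e+02  3.0000e-02  1.6636e+02] [-27.2  11.6  42.1 104.6  -8.4  66.9  94. ] [-0.59 -1.12  1.86]
grip 0.88 [290. 219. 344. 312.] [ 0.5361 -0.1247  0.155 ]
wheel 0.58 [290. 210. 387. 327.] [ 0.5532 -0.1231  0.117 ]
tap_tip 0.82 [456. 208. 479. 235.] [ 0.5664 -0.0278  0.07  ]
now r 54.96480776478044 phi 187.8542292193189 end xy [ 0.5594 -0.0731]
[[15, 2.6, 9.2, 0, 0, 0, 0], [15, 0.9, 9.6, 0, 0, 0, 0], [15, -0.7, 9.5, 0, 0, 0, 0], [15, -2.4, 9.3, 0, 0, 0, 0], [15, -4.0, 8.8, 0, 0, 0, 0], [15, -5.4, 7.9, 0, 0, 0, 0]]
```

Held at 21 mm, phi ≈ 188° and r ≈ 55 mm. The stop should be at about 158°, one turn further on clockwise. I'll crank 60° first to check.

Emit:
send_rows([
  [15, 1.3, 4.6, 0, 0, 0, 0],
  [15, 1.3, 4.6, 0, 0, 0, 0],
  [15, 0.9, 9.6, 0, 0, 0, 0],
  [15, -0.7, 9.5, 0, 0, 0, 0],
  [15, -2.4, 9.3, 0, 0, 0, 0],
  [15, -4.0, 8.8, 0, 0, 0, 0],
  [15, -5.4, 7.9, 0, 0, 0, 0],
  [15, 0, 0, 0, 0, 0, 0],
])

```text
time_s: 6.55
tool_pos: [0.5618, -0.0766, 0.1395]
tool_rot: [-179.7, 0.4, 166.4]
force: [5.8, -10.1, -3.4]
grip_width: 0.0214
```

```bash
python3 look.py w4 | head -2; python3 arc.py .5925 -.117 55 127 -173 10
```

```text
6.55 [ 0.5618 -0.0766  0.1395] [-179.67    0.36  166.36] [-30.4  13.2  40.2 102.8  -8.9  66.9  88.9] [  5.83 -10.09  -3.43]
grip 0.66 [293. 223. 344. 314.] [ 0.5607 -0.0775  0.155 ]
now r 50.67739902956959 phi 127.61889440886239 end xy [ 0.5379 -0.1237]
[[15, -6.7, 6.9, 0, 0, 0, 0], [15, -7.8, 5.6, 0, 0, 0, 0], [15, -8.6, 4.1, 0, 0, 0, 0], [15, -9.3, 2.6, 0, 0, 0, 0], [15, -9.5, 1.0, 0, 0, 0, 0], [15, -9.6, -0.7, 0, 0, 0, 0], [15, -9.3, -2.4, 0, 0, 0, 0], [15, -8.7, -3.9, 0, 0, 0, 0], [15, -7.9, -5.4, 0, 0, 0, 0], [15, -6.9, -6.7, 0, 0, 0, 0], [15, -5.6, -7.8, 0, 0, 0, 0], [15, -4.1, -8.6, 0, 0, 0, 0]]
[[15, -2.6, -9.3, 0, 0, 0, 0], [15, -1.0, -9.5, 0, 0, 0, 0], [15, 0.7, -9.6, 0, 0, 0, 0], [15, 2.4, -9.3, 0, 0, 0, 0], [15, 3.9, -8.7, 0, 0, 0, 0], [15, 5.4, -7.9, 0, 0, 0, 0], [15, 6.7, -6.9, 0, 0, 0, 0], [15, 7.8, -5.6, 0, 0, 0, 0], [15, 8.6, -4.1, 0, 0, 0, 0], [15, 9.3, -2.6, 0, 0, 0, 0], [15, 9.5, -1.0, 0, 0, 0, 0], [15, 9.6, 0.7, 0, 0, 0, 0]]
[[15, 9.3, 2.4, 0, 0, 0, 0], [15, 8.7, 3.9, 0, 0, 0, 0], [15, 7.9, 5.4, 0, 0, 0, 0], [15, 6.9, 6.7, 0, 0, 0, 0], [15, 5.6, 7.8, 0, 0, 0, 0], [15, 4.1, 8.6, 0, 0, 0, 0]]
```

The arm is compliant at about 3 N/mm. The 11 N reading is purely radial, so my axis estimate was off. A circle through the held points gives an axis near (0.593, −0.122). I'll correct that and carry on.

```bash
python3 arc.py .593 -.122 55 124.4 4.4 10
```

```text
now r 55.007202954221974 phi 124.85132803628748 end xy [ 0.6478 -0.1178]
[[15, -7.0, 6.6, 0, 0, 0, 0], [15, -8.0, 5.2, 0, 0, 0, 0], [15, -8.8, 3.8, 0, 0, 0, 0], [15, -9.3, 2.1, 0, 0, 0, 0], [15, -9.6, 0.6, 0, 0, 0, 0], [15, -9.5, -1.2, 0, 0, 0, 0], [15, -9.2, -2.8, 0, 0, 0, 0], [15, -8.6, -4.3, 0, 0, 0, 0], [15, -7.6, -5.8, 0, 0, 0, 0], [15, -6.6, -7.0, 0, 0, 0, 0], [15, -5.2, -8.0, 0, 0, 0, 0], [15, -3.8, -8.8, 0, 0, 0, 0]]
```

Emit:
send_rows([
  [15, -2.8, -2.0, 0, 0, 0, 0],
  [15, -7.0, 6.6, 0, 0, 0, 0],
  [15, -8.0, 5.2, 0, 0, 0, 0],
  [15, -8.8, 3.8, 0, 0, 0, 0],
  [15, -9.3, 2.1, 0, 0, 0, 0],
  [15, -9.6, 0.6, 0, 0, 0, 0],
  [15, -9.5, -1.2, 0, 0, 0, 0],
  [15, -9.2, -2.8, 0, 0, 0, 0],
  [15, 0, 0, 0, 0, 0, 0],
])

```text
time_s: 7.65
tool_pos: [0.6246, -0.077, 0.1395]
tool_rot: [-179.9, -0.1, 166.4]
force: [-2.0, -3.3, 6.2]
grip_width: 0.0213
```

Emit:
send_rows([
  [15, -8.6, -4.3, 0, 0, 0, 0],
  [15, -7.6, -5.8, 0, 0, 0, 0],
  [15, -6.6, -7.0, 0, 0, 0, 0],
  [15, -5.2, -8.0, 0, 0, 0, 0],
  [15, -3.8, -8.8, 0, 0, 0, 0],
  [15, 0, 0, 0, 0, 0, 0],
])

```text
time_s: 8.25
tool_pos: [0.6481, -0.1154, 0.1397]
tool_rot: [179.9, -0.1, 166.4]
force: [-0.8, 0.8, 3.7]
grip_width: 0.0213
```

```bash
python3 look.py w5|head -2; python3 arc.py .593 -.122 55 4.4 -195.6 10
```

```text
8.25 [ 0.6481 -0.1154  0.1397] [ 1.7986e+02 -7.0000e-02  1.6640e+02] [-21.5  25.7  38.9  89.  -16.9  71.3  96.5] [-0.78  0.75  3.74]
grip 0.91 [295. 219. 345. 312.] [ 0.6452 -0.1149  0.155 ]
now r 55.453824006395905 phi 7.272950097522759 end xy [ 0.54   -0.1072]
[[15, -2.2, -9.3, 0, 0, 0, 0], [15, -0.5, -9.6, 0, 0, 0, 0], [15, 1.2, -9.5, 0, 0, 0, 0], [15, 2.8, -9.2, 0, 0, 0, 0], [15, 4.4, -8.5, 0, 0, 0, 0], [15, 5.8, -7.7, 0, 0, 0, 0], [15, 7.0, -6.5, 0, 0, 0, 0], [15, 8.0, -5.2, 0, 0, 0, 0], [15, 8.9, -3.7, 0, 0, 0, 0], [15, 9.3, -2.2, 0, 0, 0, 0], [15, 9.6, -0.5, 0, 0, 0, 0], [15, 9.5, 1.2, 0, 0, 0, 0]]
[[15, 9.2, 2.8, 0, 0, 0, 0], [15, 8.5, 4.4, 0, 0, 0, 0], [15, 7.7, 5.8, 0, 0, 0, 0], [15, 6.5, 7.0, 0, 0, 0, 0], [15, 5.2, 8.0, 0, 0, 0, 0], [15, 3.7, 8.9, 0, 0, 0, 0], [15, 2.2, 9.3, 0, 0, 0, 0], [15, 0.5, 9.6, 0, 0, 0, 0]]
```

Emit:
send_rows([
  [15, -2.2, -9.3, 0, 0, 0, 0],
  [15, -0.5, -9.6, 0, 0, 0, 0],
  [15, 1.2, -9.5, 0, 0, 0, 0],
  [15, 2.8, -9.2, 0, 0, 0, 0],
  [15, 4.4, -8.5, 0, 0, 0, 0],
  [15, 5.8, -7.7, 0, 0, 0, 0],
  [15, 7.0, -6.5, 0, 0, 0, 0],
  [15, 0, 0, 0, 0, 0, 0],
])

```text
time_s: 9.25
tool_pos: [0.6138, -0.1738, 0.1399]
tool_rot: [-179.9, -0.0, 166.2]
force: [1.0, -4.0, 5.5]
grip_width: 0.0211
```

Emit:
send_rows([
  [15, 8.0, -5.2, 0, 0, 0, 0],
  [15, 8.9, -3.7, 0, 0, 0, 0],
  [15, 9.3, -2.2, 0, 0, 0, 0],
  [15, 9.6, -0.5, 0, 0, 0, 0],
  [15, 9.5, 1.2, 0, 0, 0, 0],
  [15, 9.2, 2.8, 0, 0, 0, 0],
  [15, 8.5, 4.4, 0, 0, 0, 0],
  [15, 7.7, 5.8, 0, 0, 0, 0],
  [15, 0, 0, 0, 0, 0, 0],
])

```text
time_s: 10.15
tool_pos: [0.5458, -0.1513, 0.1396]
tool_rot: [180.0, -0.1, 166.4]
force: [-0.7, -1.4, 6.2]
grip_width: 0.0213
```

```bash
python3 look.py w6|head -2; python3 arc.py .593 -.122 55 -145.6 -175.6 5;python3 arc.py .593 -.122 55 -175.6 -207.6 2
python3 - <<'E'
import numpy as np
P=np.array([[.5381,-.1246],[.5618,-.0766],[.6246,-.077],[.6481,-.1154]])
A=np.c_[2*P,np.ones(4)];s=np.linalg.lstsq(A,(P**2).sum(1),rcond=None)[0];print(s[:2],np.sqrt(s[2]+s[:2]@s[:2]))
E
```

```text
10.15 [ 0.5458 -0.1513  0.1396] [ 1.7996e+02 -1.4000e-01  1.6643e+02] [-23.5  13.8  41.8 102.5  -9.9  67.5  97.7] [-0.69 -1.39  6.17]
grip 0.79 [293. 221. 347. 315.] [ 0.5441 -0.1513  0.155 ]
now r 55.55632733210372 phi 212.1703282218751 end xy [ 0.5382 -0.1262]
[[15, 3.4, 3.4, 0, 0, 0, 0], [15, 3.1, 3.6, 0, 0, 0, 0], [15, 2.8, 3.9, 0, 0, 0, 0], [15, 2.5, 4.2, 0, 0, 0, 0], [15, 2.0, 4.3, 0, 0, 0, 0], [15, 1.7, 4.5, 0, 0, 0, 0]]
now r 55.55632733210372 phi 212.1703282218751 end xy [ 0.5443 -0.0965]
[[15, 0.6, 1.8, 0, 0, 0, 0], [15, 0.5, 1.9, 0, 0, 0, 0], [15, 0.4, 1.9, 0, 0, 0, 0], [15, 0.4, 1.8, 0, 0, 0, 0], [15, 0.3, 1.9, 0, 0, 0, 0], [15, 0.2, 1.9, 0, 0, 0, 0], [15, 0.2, 2.0, 0, 0, 0, 0], [15, 0.1, 1.9, 0, 0, 0, 0], [15, 0.0, 1.9, 0, 0, 0, 0], [15, 0.0, 1.9, 0, 0, 0, 0], [15, -0.1, 1.9, 0, 0, 0, 0], [15, -0.2, 1.9, 0, 0, 0, 0]]
[[15, -0.2, 1.9, 0, 0, 0, 0], [15, -0.3, 1.9, 0, 0, 0, 0], [15, -0.4, 1.9, 0, 0, 0, 0], [15, -0.4, 1.9, 0, 0, 0, 0]]
[ 0.59319334 -0.12221766] 0.055226129372707586
```

Emit:
send_rows([
  [15, 3.4, 3.4, 0, 0, 0, 0],
  [15, 3.1, 3.6, 0, 0, 0, 0],
  [15, 2.8, 3.9, 0, 0, 0, 0],
  [15, 2.5, 4.2, 0, 0, 0, 0],
  [15, 2.0, 4.3, 0, 0, 0, 0],
  [15, 1.7, 4.5, 0, 0, 0, 0],
  [15, 0.6, 1.8, 0, 0, 0, 0],
  [15, 0.5, 1.9, 0, 0, 0, 0],
  [15, 0.4, 1.9, 0, 0, 0, 0],
  [15, 0.4, 1.8, 0, 0, 0, 0],
  [15, 0, 0, 0, 0, 0, 0],
])

```text
time_s: 11.45
tool_pos: [0.538, -0.1174, 0.1395]
tool_rot: [180.0, 0.0, 166.4]
force: [2.3, -1.6, 4.3]
grip_width: 0.0212
```

Emit:
send_rows([
  [15, 0.3, 1.9, 0, 0, 0, 0],
  [15, 0.2, 1.9, 0, 0, 0, 0],
  [15, 0.2, 2.0, 0, 0, 0, 0],
  [15, 0, 0, 0, 0, 0, 0],
])

```text
time_s: 11.85
tool_pos: [0.5388, -0.1115, 0.1396]
tool_rot: [180.0, 0.0, 166.4]
force: [3.8, -2.5, 2.9]
grip_width: 0.0215
```

Emit:
send_rows([
  [15, 0.1, 1.9, 0, 0, 0, 0],
  [15, 0, 1.9, 0, 0, 0, 0],
  [15, 0, 0, 0, 0, 0, 0],
])

```text
time_s: 12.15
tool_pos: [0.5397, -0.1079, 0.1396]
tool_rot: [180.0, 0.0, 166.4]
force: [4.1, -2.9, 3.2]
grip_width: 0.0212
```

Emit:
send_rows([
  [15, 0, 1.9, 0, 0, 0, 0],
  [15, -0.1, 1.9, 0, 0, 0, 0],
  [15, 0, 0, 0, 0, 0, 0],
])

```text
time_s: 12.45
tool_pos: [0.5407, -0.1046, 0.1395]
tool_rot: [-180.0, 0.0, 166.4]
force: [4.6, -2.8, 0.7]
grip_width: 0.0212
```

Emit:
send_rows([
  [15, -0.3, 1.0, 0, 0, 0, 0],
  [15, -0.3, 1.0, 0, 0, 0, 0],
  [15, 0, 0, 0, 0, 0, 0],
])

```text
time_s: 12.75
tool_pos: [0.5414, -0.1028, 0.1396]
tool_rot: [-180.0, 0.0, 166.4]
force: [3.3, -3.6, 3.3]
grip_width: 0.0214
```

Emit:
send_rows([
  [15, -0.3, 1.0, 0, 0, 0, 0],
  [15, -0.3, 1.0, 0, 0, 0, 0],
  [15, 0, 0, 0, 0, 0, 0],
])

```text
time_s: 13.05
tool_pos: [0.5423, -0.1007, 0.1395]
tool_rot: [180.0, -0.0, 166.4]
force: [2.1, -2.2, 4.0]
grip_width: 0.0213
```

Emit:
send_rows([
  [15, -0.2, 1.0, 0, 0, 0, 0],
  [15, -0.2, 1.0, 0, 0, 0, 0],
  [15, 0, 0, 0, 0, 0, 0],
])

```text
time_s: 13.35
tool_pos: [0.5428, -0.0997, 0.1395]
tool_rot: [-179.9, -0.1, 166.4]
force: [0.6, -4.4, 5.1]
grip_width: 0.0213
```

Emit:
send_rows([
  [15, -0.2, 1.0, 0, 0, 0, 0],
  [15, 0, 0, 0, 0, 0, 0],
])

```text
time_s: 13.55
tool_pos: [0.5429, -0.0993, 0.1395]
tool_rot: [-179.9, -0.1, 166.3]
force: [0.4, -5.6, 6.0]
grip_width: 0.0213
```

Emit:
send_rows([
  [15, -0.2, 1.0, 0, 0, 0, 0],
  [15, 0, 0, 0, 0, 0, 0],
])

```text
time_s: 13.75
tool_pos: [0.5431, -0.0988, 0.1395]
tool_rot: [-179.9, -0.1, 166.3]
force: [-0.9, -6.2, 6.7]
grip_width: 0.0209
```

Emit:
send_rows([
  [15, -0.2, 1.0, 0, 0, 0, 0],
  [15, -0.2, 1.0, 0, 0, 0, 0],
  [15, 0, 0, 0, 0, 0, 0],
])

```text
time_s: 14.05
tool_pos: [0.5435, -0.0981, 0.1394]
tool_rot: [-179.8, -0.1, 166.3]
force: [-1.9, -8.3, 6.4]
grip_width: 0.0215
```

Emit:
send_rows([
  [15, -0.1, 0.5, 0, 0, 0, 0],
  [15, 0, 0, 0, 0, 0, 0],
  [15, 0, 0, 0, 0, 0, 0],
])

```text
time_s: 14.35
tool_pos: [0.5436, -0.0979, 0.1394]
tool_rot: [-179.8, -0.1, 166.3]
force: [-1.3, -9.2, 6.2]
grip_width: 0.0211
```

```bash
cat > st.py <<'E'
from h import *
c=np.array([.5932,-.1222]);o=env.get_obs();t=np.array(o['tool_pos'][:2])-c;ph=np.arctan2(t[1],t[0]);F=np.array(o['force'][:2])
print('t',o['time_s'],'phi',np.degrees(ph)%360,'r',np.hypot(*t)*1e3,'Fcw',F@[np.sin(ph),-np.cos(ph)],'Frad',F@[np.cos(ph),np.sin(ph)])
E
python3 st.py
```

```text
t 14.35 phi 153.8818035423151 r 55.26901814450582 Fcw -8.872871048881139 Frad -2.9077242891954413
```

The stop is felt: about 9 N clockwise, with stiffness kinking in at phi ≈ 157°, which matches rig −x. Next I back off two turns.

```bash
python3 arc.py .5932 -.1222 55 151.2 511.2 10
```

```text
now r 55.26901814450582 phi 153.8818035423151 end xy [ 0.545  -0.0957]
[[15, 1.7, -9.4, 0, 0, 0, 0], [15, 0.0, -9.6, 0, 0, 0, 0], [15, -1.7, -9.5, 0, 0, 0, 0], [15, -3.2, -9.0, 0, 0, 0, 0], [15, -4.8, -8.3, 0, 0, 0, 0], [15, -6.2, -7.3, 0, 0, 0, 0], [15, -7.3, -6.2, 0, 0, 0, 0], [15, -8.3, -4.8, 0, 0, 0, 0], [15, -9.0, -3.3, 0, 0, 0, 0], [15, -9.4, -1.7, 0, 0, 0, 0], [15, -9.6, 0.0, 0, 0, 0, 0], [15, -9.5, 1.7, 0, 0, 0, 0]]
[[15, -9.0, 3.2, 0, 0, 0, 0], [15, -8.3, 4.8, 0, 0, 0, 0], [15, -7.3, 6.2, 0, 0, 0, 0], [15, -6.2, 7.3, 0, 0, 0, 0], [15, -4.8, 8.3, 0, 0, 0, 0], [15, -3.3, 9.0, 0, 0, 0, 0], [15, -1.7, 9.4, 0, 0, 0, 0], [15, 0.0, 9.6, 0, 0, 0, 0], [15, 1.7, 9.5, 0, 0, 0, 0], [15, 3.2, 9.0, 0, 0, 0, 0], [15, 4.8, 8.3, 0, 0, 0, 0], [15, 6.2, 7.3, 0, 0, 0, 0]]
[[15, 7.3, 6.2, 0, 0, 0, 0], [15, 8.3, 4.8, 0, 0, 0, 0], [15, 9.0, 3.3, 0, 0, 0, 0], [15, 9.4, 1.7, 0, 0, 0, 0], [15, 9.6, 0.0, 0, 0, 0, 0], [15, 9.5, -1.7, 0, 0, 0, 0], [15, 9.0, -3.2, 0, 0, 0, 0], [15, 8.3, -4.8, 0, 0, 0, 0], [15, 7.3, -6.2, 0, 0, 0, 0], [15, 6.2, -7.3, 0, 0, 0, 0], [15, 4.8, -8.3, 0, 0, 0, 0], [15, 3.3, -9.0, 0, 0, 0, 0]]
```

Emit:
send_rows([
  [15, 1.7, -9.4, 0, 0, 0, 0],
  [15, 0.0, -9.6, 0, 0, 0, 0],
  [15, -1.7, -9.5, 0, 0, 0, 0],
  [15, -3.2, -9.0, 0, 0, 0, 0],
  [15, -4.8, -8.3, 0, 0, 0, 0],
  [15, -6.2, -7.3, 0, 0, 0, 0],
  [15, -7.3, -6.2, 0, 0, 0, 0],
  [15, -8.3, -4.8, 0, 0, 0, 0],
  [15, -9.0, -3.3, 0, 0, 0, 0],
  [15, -9.4, -1.7, 0, 0, 0, 0],
  [15, -9.6, 0.0, 0, 0, 0, 0],
  [15, -9.5, 1.7, 0, 0, 0, 0],
])

```text
time_s: 15.55
tool_pos: [0.5931, -0.1779, 0.1397]
tool_rot: [-180.0, -0.2, 166.3]
force: [-2.2, -5.0, 8.5]
grip_width: 0.0212
```

Emit:
send_rows([
  [15, -9.0, 3.2, 0, 0, 0, 0],
  [15, -8.3, 4.8, 0, 0, 0, 0],
  [15, -7.3, 6.2, 0, 0, 0, 0],
  [15, -6.2, 7.3, 0, 0, 0, 0],
  [15, -4.8, 8.3, 0, 0, 0, 0],
  [15, -3.3, 9.0, 0, 0, 0, 0],
  [15, -1.7, 9.4, 0, 0, 0, 0],
  [15, 0.0, 9.6, 0, 0, 0, 0],
  [15, 1.7, 9.5, 0, 0, 0, 0],
  [15, 3.2, 9.0, 0, 0, 0, 0],
  [15, 4.8, 8.3, 0, 0, 0, 0],
  [15, 6.2, 7.3, 0, 0, 0, 0],
])

```text
time_s: 16.75
tool_pos: [0.6396, -0.0924, 0.1395]
tool_rot: [-180.0, -0.1, 166.4]
force: [-0.7, -3.7, 6.5]
grip_width: 0.0211
```

Emit:
send_rows([
  [15, 7.3, 6.2, 0, 0, 0, 0],
  [15, 8.3, 4.8, 0, 0, 0, 0],
  [15, 9.0, 3.3, 0, 0, 0, 0],
  [15, 9.4, 1.7, 0, 0, 0, 0],
  [15, 9.6, 0.0, 0, 0, 0, 0],
  [15, 9.5, -1.7, 0, 0, 0, 0],
  [15, 9.0, -3.2, 0, 0, 0, 0],
  [15, 8.3, -4.8, 0, 0, 0, 0],
  [15, 7.3, -6.2, 0, 0, 0, 0],
  [15, 6.2, -7.3, 0, 0, 0, 0],
  [15, 4.8, -8.3, 0, 0, 0, 0],
  [15, 3.3, -9.0, 0, 0, 0, 0],
])

```text
time_s: 17.95
tool_pos: [0.546, -0.0935, 0.1396]
tool_rot: [179.8, 0.1, 166.4]
force: [5.5, -0.4, 1.2]
grip_width: 0.0213
```

```bash
python3 st.py
```

```text
t 17.95 phi 148.64677857908615 r 55.22604547555129 Fcw 2.5521031509901784 Frad -4.929928352268764
```

One turn is done with all readings consistent. Now the second.

Emit:
send_rows([
  [15, 1.7, -9.4, 0, 0, 0, 0],
  [15, 0.0, -9.6, 0, 0, 0, 0],
  [15, -1.7, -9.5, 0, 0, 0, 0],
  [15, -3.2, -9.0, 0, 0, 0, 0],
  [15, -4.8, -8.3, 0, 0, 0, 0],
  [15, -6.2, -7.3, 0, 0, 0, 0],
  [15, -7.3, -6.2, 0, 0, 0, 0],
  [15, -8.3, -4.8, 0, 0, 0, 0],
  [15, -9.0, -3.3, 0, 0, 0, 0],
  [15, -9.4, -1.7, 0, 0, 0, 0],
  [15, -9.6, 0.0, 0, 0, 0, 0],
  [15, -9.5, 1.7, 0, 0, 0, 0],
])

```text
time_s: 19.15
tool_pos: [0.5927, -0.1781, 0.1396]
tool_rot: [-180.0, -0.3, 166.2]
force: [-2.0, -1.3, 8.8]
grip_width: 0.021
```

Emit:
send_rows([
  [15, -9.0, 3.2, 0, 0, 0, 0],
  [15, -8.3, 4.8, 0, 0, 0, 0],
  [15, -7.3, 6.2, 0, 0, 0, 0],
  [15, -6.2, 7.3, 0, 0, 0, 0],
  [15, -4.8, 8.3, 0, 0, 0, 0],
  [15, -3.3, 9.0, 0, 0, 0, 0],
  [15, -1.7, 9.4, 0, 0, 0, 0],
  [15, 0.0, 9.6, 0, 0, 0, 0],
  [15, 1.7, 9.5, 0, 0, 0, 0],
  [15, 3.2, 9.0, 0, 0, 0, 0],
  [15, 4.8, 8.3, 0, 0, 0, 0],
  [15, 6.2, 7.3, 0, 0, 0, 0],
])

```text
time_s: 20.35
tool_pos: [0.6402, -0.0939, 0.1397]
tool_rot: [-179.9, -0.0, 166.3]
force: [1.8, -0.4, 6.5]
grip_width: 0.0216
```

Emit:
send_rows([
  [15, 7.3, 6.2, 0, 0, 0, 0],
  [15, 8.3, 4.8, 0, 0, 0, 0],
  [15, 9.0, 3.3, 0, 0, 0, 0],
  [15, 9.4, 1.7, 0, 0, 0, 0],
  [15, 9.6, 0.0, 0, 0, 0, 0],
  [15, 9.5, -1.7, 0, 0, 0, 0],
  [15, 9.0, -3.2, 0, 0, 0, 0],
  [15, 8.3, -4.8, 0, 0, 0, 0],
  [15, 7.3, -6.2, 0, 0, 0, 0],
  [15, 6.2, -7.3, 0, 0, 0, 0],
  [15, 4.8, -8.3, 0, 0, 0, 0],
  [15, 3.3, -9.0, 0, 0, 0, 0],
])

```text
time_s: 21.55
tool_pos: [0.5454, -0.0946, 0.1396]
tool_rot: [179.9, 0.1, 166.4]
force: [6.7, -0.8, 1.4]
grip_width: 0.0215
```

Emit:
send_rows([
  [15, 1.0, -2.5, 0, 0, 0, 0],
  [15, 0.6, -2.0, 0, 0, 0, 0],
  [15, 0, 0, 0, 0, 0, 0],
  [15, 0, 0, 0, 0, 0, 0],
])

```text
time_s: 21.95
tool_pos: [0.5431, -0.0987, 0.1396]
tool_rot: [179.9, 0.1, 166.4]
force: [5.4, -1.8, 1.6]
grip_width: 0.0213
```

```bash
python3 st.py
```

```text
t 21.95 phi 154.8722250444824 r 55.33131507713408 Fcw 0.6363934707799942 Frad -5.677133674044499
```

Emit:
send_rows([
  [15, -0.6, -1.2, 0, 0, 0, 0],
  [15, -0.6, -1.2, 0, 0, 0, 0],
  [15, 0, 0, 0, 0, 0, 0],
  [15, 0, 0, 0, 0, 0, 0],
  [15, 0, 0, 0, 0, 0, 0],
])

```text
time_s: 22.45
tool_pos: [0.5425, -0.1005, 0.1396]
tool_rot: [179.9, -0.1, 166.4]
force: [0.9, 1.1, 5.3]
grip_width: 0.0212
```

```bash
python3 st.py; python3 look.py w9
```

```text
t 22.45 phi 156.86082385665392 r 55.15916296843439 Fcw 1.370368348953934 Frad -0.37981394615078534
22.45 [ 0.5425 -0.1005  0.1396] [ 1.7991e+02 -1.1000e-01  1.6640e+02] [-30.5  11.8  43.2 104.6  -8.8  67.1  91.9] [0.89 1.11 5.3 ]
grip 0.69 [290. 222. 347. 316.] [ 0.5412 -0.1007  0.155 ]
wheel 0.8 [256. 215. 376. 325.] [ 0.5574 -0.1084  0.117 ]
tap_tip 0.97 [418. 207. 442. 235.] [ 0.5659 -0.0282  0.07  ]
```

View pics/w9.png

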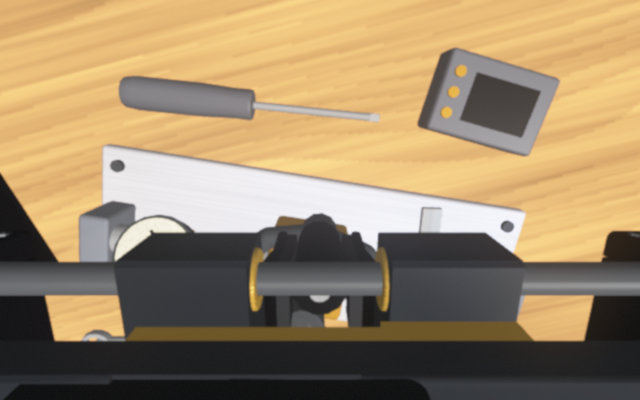

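The grip is held between the pads at (320,260), the tap lever at (430,220) is where it was, and the other objects in view are undisturbed. Phi is 156.9° against the stop's 157°, with forces near 1 N.

```bash
python3 -c "
from cell import env
print(env.sign_off())"
```

```text
the job is handed in; nothing more can be done
None
```

I cranked the wheel clockwise about 1.07 turns until it came up against its closing stop, pressing with about 9 N there. I then backed it off two full turns and handed in the job still holding the grip, at rest, at about 22.5 s.

**Final position:** the grip ended at 156.9°. I estimate the stop at about 157°, from where the resistance set in; the rig's heading in the pictures put it at 157–158°. The two turns are therefore good to about a degree.

**Forces:** about 1.4 N along the turning direction at the end. The finger opening is 21 mm on the 22 mm sleeve.

**What disagreed:** my first camera estimate of the wheel axis was about 5 mm off. That gave a sideways load of about 11 N early in the cranking. I corrected it by fitting a circle through the held positions.

**Surroundings:** in the last wrist picture the tap lever, screwdriver and module look undisturbed. I did not re-check the spool, tape, mug, tray or spanner.

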